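# Tare the scale with an empty parts tray

## Task

Lift only the top tray off the pile of blue nested trays and set it gently on the middle of the steel pan of the scale, lengthwise along the pan, without pushing the scale into overload. Then, with the tray standing there alone, turn the scale's round bezel until its orange zero mark points at the needle. Leave the other trays and everything else on the bench where they are.

Things in the scene. Friction and masses are not known exactly. Their poses are not given: they have to be found in the camera images.
- blue_top: Open tapered plastic tray, blue, 0.15 to 0.28 kg, top of the blue pile of three; 150 (its x) x 62 (y) x 40 high. Origin: centre of its underside; rim top at z = 40. Its upper 14 is an upright band, 3 thick, outer faces 62 apart; below it the walls taper in to a 126 x 38 base. A black line marks its lower edge. It stands flush on the next tray's band: gripping deeper than 14 takes both.
- blue_next: Open tapered plastic tray, blue, the second of the blue pile; 150 (its x) x 62 (y) x 40 high. Origin: centre of its underside; rim top at z = 40. The top tray's origin is 14 above its origin.
- blue_bottom: Open tapered plastic tray, blue, the lowest of the blue pile; 150 (its x) x 62 (y) x 40 high. Origin: centre of its underside; rim top at z = 40. Stands on the bench.
- red_top: Open tapered plastic tray, red, upper of a pile of two red ones; 150 (its x) x 62 (y) x 40 high. Origin: centre of its underside; rim top at z = 40. Leave alone.
- red_bottom: Open tapered plastic tray, red, lower of the red pile; 150 (its x) x 62 (y) x 40 high. Origin: centre of its underside; rim top at z = 40. Leave alone.
- scale: Fixed bench scale, grey housing 170 (its x) x 230 (its y) with its top at z = 60. Origin: centre of its underside. Steel pan over its +y half, centred at y = +60; round dial with a turning bezel on its -y half, centred at y = -65.
- pan_top (a point): Centre of the pan's flat top, 160 (x) x 90 (y), 90 above the bench when empty. Its axes are the scale's: x along the pan's length, z up.
- pan (a joint): Downward travel of the sprung pan, m: 0 empty, about 400 N per m (a tray sinks it 4 to 7 mm); more than 0.011 is overload.
- needle (a joint): Angle of the black needle, rad, counter-clockwise from above, 0 along the scale's x. A load turns it clockwise (negative), 250 rad per m of pan travel.
- bezel (a joint): Angle of the bezel's orange zero mark, rad, counter-clockwise from above, 0 along the scale's x. Turns either way by more than a full turn with light friction and stays where left. Zero is read when it equals the needle's angle, or differs by a full turn.
- bezel_top (a point): Centre of the bezel's top, on its axis, 84 above the bench. The bezel is a black ring 66 in diameter and 24 high standing on the housing's top, with a clear window; grip it across its diameter from above, at any yaw.
- zero_mark (a point): Inner end of the bezel's orange zero mark, 25 from the axis; it turns with the bezel.
- needle_tip (a point): Tip of the black needle, 25 from the bezel's axis.
- screwdriver: Screwdriver with an orange handle lying behind the trays. Leave alone.
- bottle: Small red bottle, 44 in diameter, 110 high, standing. Leave alone.
- cover: Black moulded cover 70 x 150 x 28 lying on the bench. Leave alone.
Mind the look-alikes: they are no part of the job. What is shaped like the blue_top but yellow is not meant.

How it is judged:
By the outcome, as a careful person would: the job done as asked, in the order asked, and still so for the second after the job is handed in, with the robot touching nothing.
It also fails if it takes over 67 s, if anything falls off the work surface, if the arm or the gripper's body presses on something with over 40 N, if the wrist force passes 120 N, or if a joint passes its speed limit or range.

## Robot

A 6-joint arm with a two-finger parallel gripper is mounted at the origin on the work surface. World frame = base frame: x ahead of the robot, y to its left, z up, the work surface at z = 0. Lengths are in mm, angles in rad, forces in N, time in s.
With the tool pointing down it reaches from about 300 to 825 mm from the base axis. Payload 5.4 kg.
Tool frame: the origin (TCP) lies at the very end of the fingers, on their centre line; the grasp point (between the pads) lies 19 mm behind it; x points along the fingers, y is the direction in which the jaws open and shut, and the axes are right-handed (so a half turn about x gives the same grasp; the last joint's range is limited). The gripper opens to 92 mm and grips with 3 to 60 N. Pads are 20 mm wide; open, the fingers measure 128 mm over their backs; the gripper's body (75 mm by 189 mm) begins 69 mm behind the grasp point.
Start: joints at [-1.324, 0.158, 1.597, -0, 1.386, -0.21], TCP at [253.595, -516.038, 214.601] pointing down, gripper open.
Joint ranges: [-2.91, 2.91], [-0.94, 2.29], [0.18, 2.7], [-1.29, 4.43], [0.17, 2.64], [-3, 3]. Speed limits (rad/s): [2.57, 2.57, 3.14, 3.14, 3.14, 3.14].

## Interface

Orientations are given as a unit quaternion [x, y, z, w].
In Python, from station import manip gives the robot as it stands. The module is installed in compiled form; this text tells all that it offers.
- The arm moves only by the shell command python3 -m inch 'ROWS' [FORCE]. ROWS is JSON, a list that holds one entry, the list of rows, each a list of 5 numbers: the opening, from -1 (shut) to 1 (fully open), then the shift along the tool's x, y, z each as a share of 40 cm, from -1 to 1, then the turn about the tool's x as a share of 2 rad, from -1 to 1. A call has exactly 10 rows; each row is the pose to reach, as a shift and turn from the pose commanded when the call began, along the tool's axes at that moment; what a row does not reach only later rows make up. A row lasts 1/10 s, in which the tool goes at most 50 mm and 8.59 degrees, less where a joint would pass 70% of its speed; a pose out of reach is approached as far as the arm can. A call with a number of a shift or a turn outside -1 to 1 is refused whole. A call with a gripper value outside its range is refused whole. The fingers move at their own pace and stop on an object; FORCE is the grip in N (left out, the last holds). Time passes only in rows, so rows that repeat a pose let the fingers close, or fill a call up. It gives the time, the measured TCP pose, the force and the opening at its end, in the units of the state.
- manip.state(): the state, without advancing time (a new reading comes with each control period).
- manip.read_camera(name): name is "scene" or "top" or "wrist"; returns (picture, depth): 400x640x3 uint8, blue, green, red; 400x640 float32, mm along the optical axis (not along the pixel's ray), 0 where there is no reading.
- manip.get_calibration(name): a dict with "intrinsics" (3x3 intrinsics, pixels), "origin" and "rotation" of the camera in the world; the wrist camera has in their place "tool_from_camera" (4x4, takes a point from camera to tool coordinates, whose origin is the TCP and whose axes are the tool frame's). Camera axes: x right, y down, z forward; pixel columns grow to the right and rows downward; lengths in mm; the calibration is good to about 2 mm. A picture is of the moment at which its call begins: read the wrist's pose just before it. get_calibration takes no time and is no camera call.
- manip.hand_in(): hands the job in, once; it reports no verdict.
Trained networks look in the newest picture that a camera, given by its name, has taken for a name from the list of things; names that differ only in an ending like _2 or _b are one class to them, and where a whole thing is asked for, a point or a joint stands for the part that bears it (a point fixed in the world has none). Each returns a list of dicts, best first, with "confidence" (0 to 1); they miss things now and then, are a little off and sometimes report something else, mostly with a low value. They report only what shows in the picture. A call takes as long as a camera call. They do not tell look-alikes from the thing itself.
- manip.look_for(camera, thing): "extent" ([centre column, centre row, width, height] in pixels, round what is visible of it).
- manip.outline_of(camera, thing): "pixels" (400x640 bool, what is visible of it) and "extent" ([centre column, centre row, width, height] in pixels, round what is visible of it).
- manip.pinpoint(camera, thing): "uv" ([column, row] in pixels: a listed point, or the origin of a listed thing).
The state is a dict: "clock": time; "joint_positions": joint angles; "dq": joint speeds; "joint_torque": joint torques, N m; "tcp_pos": TCP position; "tcp_rot": TCP orientation; "contact_force": force on the tool from outside, world axes, zero at the start; "torque": the same for the moment, N m; "grip_width": finger opening in mm.
Only numpy, scipy, OpenCV 4.12 (cv2) and the standard library are available. Lean on these libraries where they do the work, as an engineer would, in place of code of your own. Each camera call takes 0.05 s, during which the arm holds its last target. There are 200 camera calls.

## Working session

There is one attempt and no reset: what is moved stays moved. The work goes in short steps, Python scripts to look and compute and a shell command to move; the robot and the scene stay as the last step left them, time stands still between calls to the robot, and variables do not carry over. Pictures are saved under pics/ and viewed, about 8 in all and at most 12, crops included, and the job is handed in when it is done.

```bash
mkdir -p pics; cat > h.py <<'E'
from station import manip
import numpy as np, cv2
from scipy.spatial.transform import Rotation as R
def cam(n):
    s=manip.state(); img,d=manip.read_camera(n); c=manip.get_calibration(n); K=np.array(c["intrinsics"])
    if "origin" in c:
        Rm=np.array(c["rotation"]);o=np.array(c["origin"])
    else:
        T=np.array(c["tool_from_camera"]);q=R.from_quat(s["tcp_rot"]).as_matrix()
        Rm=q@T[:3,:3];o=np.array(s["tcp_pos"])+q@T[:3,3]
    return img,d,K,Rm,o
def ray(uv,K,Rm,o,z):
    v=Rm@np.linalg.inv(K)@np.array([uv[0],uv[1],1.]); return o+v*(z-o[2])/v[2]
def cloud(d,K,Rm,o):
    v,u=np.mgrid[:400,:640]; p=np.stack([u,v,np.ones_like(u)],-1)@np.linalg.inv(K).T*d[...,None]
    return p@Rm.T+o
def toolshift(dst,s=None):
    s=s or manip.state(); return R.from_quat(s["tcp_rot"]).inv().apply(np.array(dst)-s["tcp_pos"])/400
E
python3 - <<'E'
from h import *
s=manip.state();print(s["tcp_rot"],R.from_quat(s["tcp_rot"]).as_matrix().round(3).tolist())
for n in("top","scene"):
    img,d,K,Rm,o=cam(n);cv2.imwrite(f"pics/{n}.png",img);print(n,o,Rm[:,2])
    P=cloud(d,K,Rm,o);np.save(n,P)
    for t in("blue_top","scale","pan_top","bezel_top","zero_mark","needle_tip"):
        for r in manip.pinpoint(n,t)[:3]:
            u,v=np.array(r["uv"]).round().astype(int);print(t,r["uv"],round(r["confidence"],2),P[min(v,399),min(u,639)].round(0))
E
```

```text
[-0.68872701 -0.16074537  0.68875735 -0.1594658 ] [[-0.0, 0.441, -0.897], [0.002, -0.897, -0.441], [-1.0, -0.002, -0.0]]Traceback (most recent call last):
  File "<stdin>", line 4, in <module>
IndexError: too many indices for array: array is 1-dimensional, but 2 were indexed
```

```bash
sed -i 's/Rm=np.array(c\["rotation"\]);o/Rm=np.array(c["rotation"]);Rm=R.from_quat(Rm).as_matrix() if Rm.ndim==1 else Rm;o/' h.py
python3 - <<'E'
from h import *
print(manip.get_calibration("top"))
for n in("top","scene"):
    img,d,K,Rm,o=cam(n);cv2.imwrite(f"pics/{n}.png",img);print(n,o,Rm[:,2])
    P=cloud(d,K,Rm,o);np.save(n,P)
    for t in("blue_top","scale","pan_top","bezel_top","zero_mark","needle_tip"):
        for r in manip.pinpoint(n,t)[:3]:
            u,v=np.array(r["uv"]).round().astype(int);print(t,r["uv"],round(r["confidence"],2),P[min(v,399),min(u,639)].round(0))
E
```

```text
{'intrinsics': array([[395.13820964,   0.        , 320.68463935],
       [  0.        , 395.13820964, 197.83841833],
       [  0.        ,   0.        ,   1.        ]]), 'origin': array([ 306.56939564,  -60.88075863, 1301.1659727 ]), 'rotation': array([ 0.70452988, -0.70349838,  0.07218264, -0.05930709])}
top [ 306.56939564  -60.88075863 1301.1659727 ] [ 0.18515455 -0.01799351 -0.98254467]
blue_top [380.8, 216.4] 0.8 [ 486. -280.   31.]
blue_top [418.9, 264.3] 0.57 [ 333. -404.    6.]
blue_top [475.6, 251.6] 0.38 [ 371. -584.   28.]
scale [199.6, 193.3] 0.68 [555. 300.  62.]
scale [212.4, 187.2] 0.34 [574. 263.  62.]
pan_top [174.4, 191.6] 0.86 [552. 373.  90.]
pan_top [213.3, 188.4] 0.6 [568. 257.  75.]
bezel_top [475.7, 252.9] 0.58 [ 367. -584.   28.]
bezel_top [211.0, 187.5] 0.56 [571. 266.  63.]
zero_mark [209.7, 183.1] 0.71 [588. 271.  59.]
scene [1232.50798246 -812.21288994  905.7135578 ] [-0.5241287   0.55310204 -0.64758569]
blue_top [209.8, 225.3] 0.65 [ 320. -399.    1.]
blue_top [270.4, 226.3] 0.64 [ 527. -295.   61.]
blue_top [334.4, 194.7] 0.55 [536.  10.  13.]
scale [388.0, 166.7] 0.92 [610. 246.  57.]
pan_top [393.0, 142.4] 0.96 [544. 369.  89.]
bezel_top [382.2, 157.4] 0.65 [557. 278.  64.]
bezel_top [268.5, 232.3] 0.39 [ 518. -300.   30.]
zero_mark [387.1, 156.8] 0.59 [575. 287.  68.]
zero_mark [267.6, 230.0] 0.16 [ 519. -299.   40.]
```

View pics/top.png

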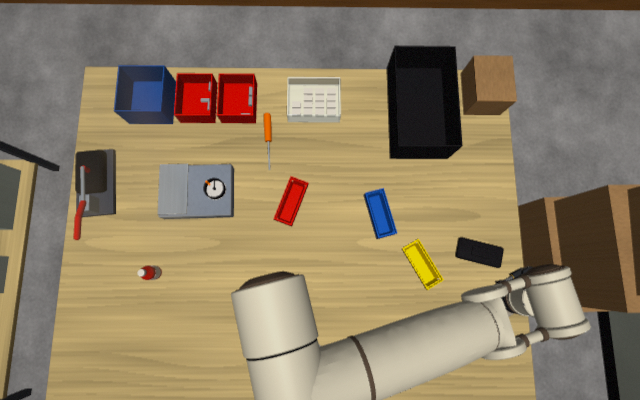

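View pics/scene.png

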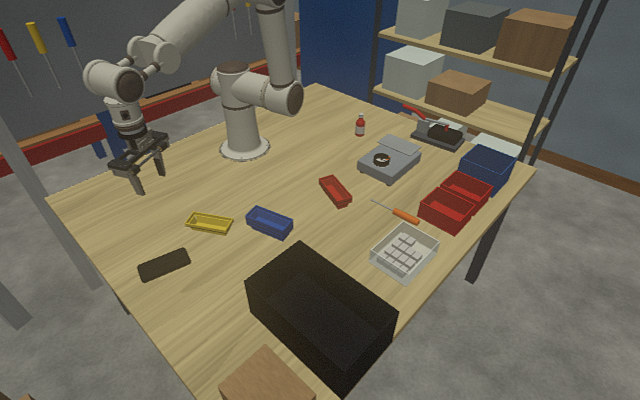

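```bash
python3 - <<'E'
from h import *
P=np.load("top.npy");img=cv2.imread("pics/top.png").astype(int)
b,g,r=[img[...,i] for i in range(3)]
m=(b>r+60)&(P[...,2]>50)&(P[...,2]<90)&(P[...,0]<620)&(abs(P[...,1]+300)<120)
q=P[m];print(m.sum(),cv2.minAreaRect(q[:,:2].astype(np.float32)),np.percentile(q[:,2],[5,50,95]))
def rect(zl,zh):
    m=(P[...,2]>zl)&(P[...,2]<zh)&(abs(P[...,0]-555)<140)&(abs(P[...,1]-310)<150)
    m=cv2.morphologyEx(m.astype(np.uint8),cv2.MORPH_OPEN,np.ones((3,3)))>0
    print(zl,m.sum(),cv2.minAreaRect(P[m][:,:2].astype(np.float32)),np.median(P[m][:,2]))
rect(54,68);rect(84,98);rect(50,120)
E
```

```text
327 ((492.9308166503906, -272.7662353515625), (148.1623992919922, 62.455604553222656), 15.142186164855957) [51.75509912 58.94513938 70.3427609 ]
54 2129 ((566.8087768554688, 313.8245849609375), (169.72210693359375, 222.46121215820312), 1.9587416648864746) 60.712498605392966
84 1447 ((564.718994140625, 378.14208984375), (160.46328735351562, 91.30157470703125), 1.9278230667114258) 90.79160664058168
50 3847 ((566.98583984375, 316.92266845703125), (170.96875, 229.16592407226562), 1.9755980968475342) 63.47798870887277
```

```bash
python3 -m inch '[[[1,0,-0.04,-0.115,0.014],[1,0,-0.08,-0.23,0.028],[1,0,-0.12,-0.345,0.042],[1,0,-0.16,-0.46,0.056],[1,0,-0.2,-0.575,0.07],[1,0,-0.24,-0.69,0.084],[1,0,-0.28,-0.806,0.098],[1,0,-0.28,-0.806,0.098],[1,0,-0.28,-0.806,0.098],[1,0,-0.28,-0.806,0.098]]]' 20
python3 - <<'E'
from h import *
img,d,K,Rm,o=cam("wrist");cv2.imwrite("pics/w1.png",img);P=cloud(d,K,Rm,o);np.save("w1",P)
print(o,Rm[:,2],P[200,320])
b,g,r=[img[...,i].astype(int) for i in range(3)]
m=(b>r+50)&(P[...,2]>63)&(P[...,2]<80)
q=P[m];print(m.sum(),cv2.minAreaRect(q[:,:2].astype(np.float32)),np.percentile(q[:,2],[5,50,95]))
print(toolshift([493,-273,100]))
E
```

```text
clock: 1.75
tcp_pos: [492.9, -274.1, 214.5]
tcp_rot: [-0.701, -0.092, 0.701, -0.092]
contact_force: [0.2, 0.2, -0.6]
grip_width: 92.1
[ 561.67106154 -255.85667689  383.1302153 ] [-0.24935496 -0.06711814 -0.96608346] [ 468.86790999 -275.10231891   29.45864118]
1126 ((491.76055908203125, -274.021240234375), (147.61204528808594, 60.7640380859375), 14.953640937805176) [64.63447822 66.33942885 67.57097074]
[ 0.28644042 -0.0033551  -0.00168104]
```

View pics/w1.png

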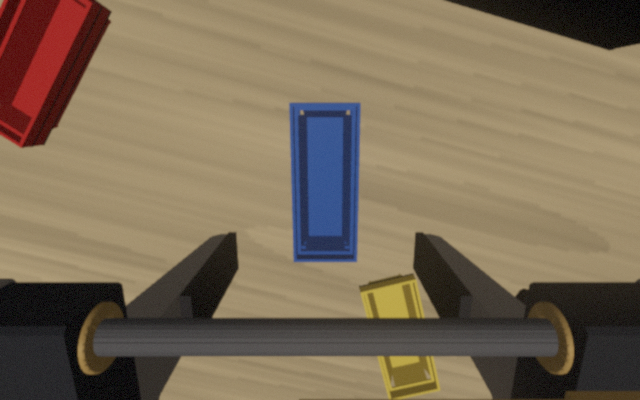

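```bash
python3 -m inch '[[[1,0.07,0,0,0],[1,0.15,0,0,0],[1,0.23,0,0,0],[1,0.3,0,0,0],[1,0.35,0,0,0],[1,0.38,0,0,0],[1,0.392,0,0,0],[1,0.394,0,0,0],[1,0.394,0,0,0],[1,0.394,0,0,0]]]'
python3 - <<'E'
from h import *
s=manip.state();print(s["tcp_pos"],R.from_quat(s["tcp_rot"]).as_matrix().round(3).tolist(),s["contact_force"])
img,d,K,Rm,o=cam("wrist");cv2.imwrite("pics/w2.png",img)
E
```

```text
clock: 2.8
tcp_pos: [494.2, -274.0, 58.3]
tcp_rot: [0.702, 0.091, -0.701, 0.093]
contact_force: [-0.5, 0.1, -0.2]
grip_width: 92.1
[ 494.23290487 -274.03320399   58.25534081] [[0.002, 0.258, -0.966], [-0.001, -0.966, -0.258], [-1.0, 0.002, -0.001]] [-0.45233532  0.13083333 -0.18991633]
```

View pics/w2.png

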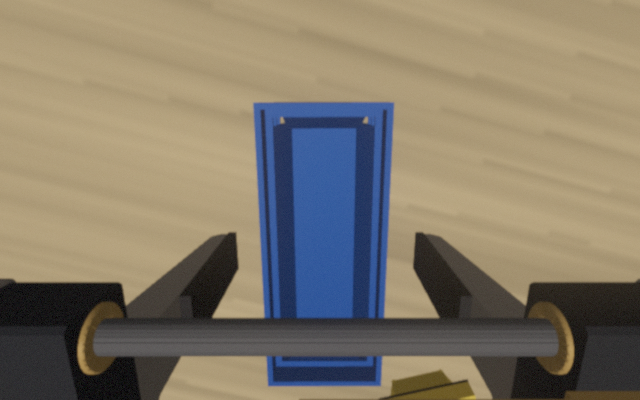

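```bash
python3 -m inch '[[[0.3,0,0,0,0],[0.2,0,0,0,0],[0.2,0,0,0,0],[0.2,0,0,0,0],[0.2,0,0,0,0],[0.2,0,0,0,0],[0.2,0,0,0,0],[0.2,0,0,0,0],[0.2,0,0,0,0],[0.2,0,0,0,0]]]' 20
python3 -m inch '[[[0.2,-0.01,0,0,0],[0.2,-0.03,0,0,0],[0.2,-0.06,0,0,0],[0.2,-0.1,0,0,0],[0.2,-0.15,0,0,0],[0.2,-0.2,0,0,0],[0.2,-0.25,0,0,0],[0.2,-0.28,0,0,0],[0.2,-0.3,0,0,0],[0.2,-0.3,0,0,0]]]'
python3 - <<'E'
from h import *
img,d,K,Rm,o=cam("wrist");cv2.imwrite("pics/w3.png",img)
a,d,K,Rm,o=cam("scene");P=cloud(d,K,Rm,o);c=cv2.resize(a[150:270,200:360],(640,480));cv2.imwrite("pics/c3.png",c)
E
```

```text
clock: 3.85
tcp_pos: [493.6, -273.3, 57.0]
tcp_rot: [0.701, 0.092, -0.701, 0.092]
contact_force: [0.1, 0.9, 0.1]
grip_width: 61.5
clock: 4.85
tcp_pos: [494.0, -273.7, 178.3]
tcp_rot: [0.702, 0.091, -0.701, 0.093]
contact_force: [0.3, 0.2, -1.9]
grip_width: 62.0
```

View pics/c3.png

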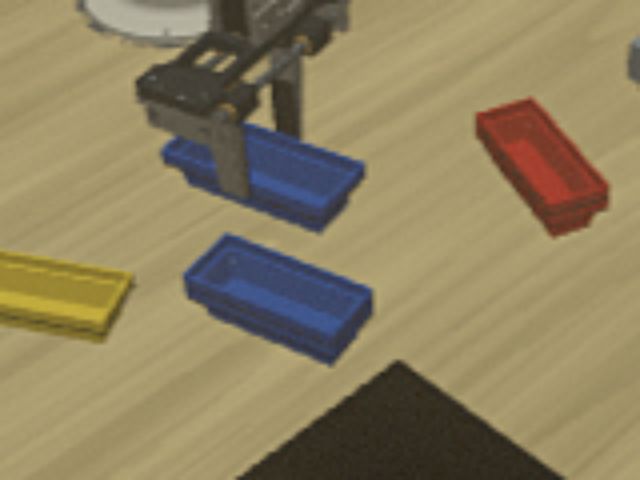

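```bash
python3 -m inch '[[[0.2,-0.02,-0.02,-0.01,0.002],[0.2,-0.04,-0.07,-0.027,0.005],[0.2,-0.06,-0.14,-0.054,0.01],[0.2,-0.06,-0.21,-0.083,0.016],[0.2,-0.06,-0.3,-0.118,0.023],[0.2,-0.06,-0.4,-0.154,0.03],[0.2,-0.06,-0.49,-0.19,0.037],[0.2,-0.06,-0.58,-0.225,0.044],[0.2,-0.06,-0.67,-0.26,0.05],[0.2,-0.06,-0.76,-0.296,0.057]]]' 25
python3 - <<'E'
from h import *
s=manip.state();y=R.from_quat(s["tcp_rot"]).as_matrix()[:,1];a=np.degrees(np.arctan2(y[1],y[0]));print(a,np.radians(a+88.04)/2,toolshift([565,377,200]))
E
```

```text
clock: 5.95
tcp_pos: [529.0, 53.2, 200.8]
tcp_rot: [-0.705, -0.052, 0.706, -0.052]
contact_force: [0.3, -0.4, -1.6]
grip_width: 62.0
-81.61931580577841 0.05603103970996294 [ 0.00225135 -0.78782631 -0.20715083]
```

```bash
python3 -m inch '[[[0.2,0,-0.09,-0.024,0.006],[0.2,0,-0.19,-0.05,0.013],[0.2,0,-0.29,-0.076,0.02],[0.2,0,-0.4,-0.105,0.028],[0.2,0,-0.5,-0.131,0.036],[0.2,0,-0.6,-0.158,0.043],[0.2,0,-0.69,-0.181,0.049],[0.2,0,-0.75,-0.197,0.053],[0.2,0,-0.785,-0.206,0.056],[0.2,0,-0.788,-0.207,0.056]]]'
python3 - <<'E'
from h import *
s=manip.state();y=R.from_quat(s["tcp_rot"]).as_matrix()[:,1];a=np.degrees(np.arctan2(y[1],y[0]));print(a,s["tcp_pos"],s["contact_force"])
img,d,K,Rm,o=cam("wrist");cv2.imwrite("pics/w4.png",img);P=cloud(d,K,Rm,o);np.save("w4",P)
b,g,r=[img[...,i].astype(int) for i in range(3)]
m=(b>r+50)&(P[...,2]>185)&(P[...,2]<235)
q=P[m];print(m.sum(),cv2.minAreaRect(q[:,:2].astype(np.float32)),np.percentile(q[:,2],[5,50,95]))
E
```

```text
clock: 6.95
tcp_pos: [564.2, 376.9, 200.2]
tcp_rot: [-0.706, -0.013, 0.708, -0.013]
contact_force: [-0.1, -0.1, -2.4]
grip_width: 61.7
-87.86126826088942 [564.16306939 376.94300856 200.18793997] [-0.13376129 -0.11907953 -2.403524  ]
14379 ((562.2915649414062, 375.95849609375), (150.8185577392578, 64.84607696533203), 2.649214267730713) [187.24569525 198.03311244 210.11143472]
```

View pics/w4.png

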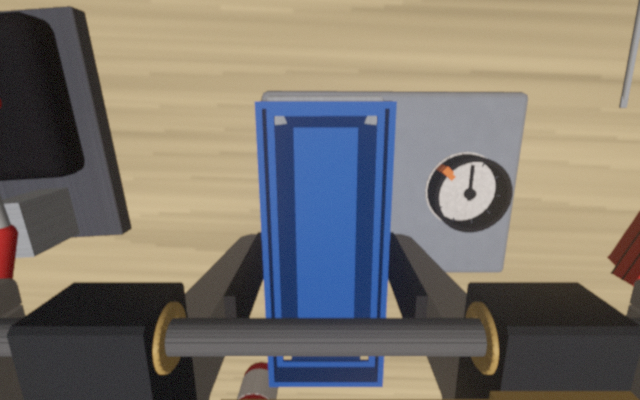

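```bash
python3 -m inch '[[[0.2,0.03,-0.002,-0.006,0],[0.2,0.07,-0.002,-0.006,0],[0.2,0.12,-0.002,-0.006,0],[0.2,0.16,-0.002,-0.006,0],[0.2,0.18,-0.002,-0.006,0],[0.2,0.19,-0.002,-0.006,0],[0.2,0.198,-0.002,-0.006,0],[0.2,0.204,-0.002,-0.006,0],[0.2,0.208,-0.002,-0.006,0],[0.2,0.21,-0.002,-0.006,0]]]'
python3 - <<'E'
from h import *
s=manip.state();print(s["tcp_pos"],s["contact_force"])
img,d,K,Rm,o=cam("wrist");s=manip.state();print(s["tcp_pos"],s["contact_force"]);cv2.imwrite("pics/w5.png",img)
P=np.load("w4.npy")
m=(P[...,2]>54)&(P[...,2]<66)&(P[...,1]>150)&(P[...,1]<310)&(P[...,0]>450)&(P[...,0]<680)
r=cv2.minAreaRect(P[m][:,:2].astype(np.float32));print(r)
E
```

```text
clock: 8.0
tcp_pos: [568.2, 375.9, 117.6]
tcp_rot: [0.707, 0.012, -0.707, 0.012]
contact_force: [0.1, -0.0, -1.3]
grip_width: 61.9
[568.19151596 375.91811129 117.64721484] [ 0.05772972 -0.01673361 -1.30925393]
[568.080617   375.91478125 117.46308737] [ 0.22893413 -0.7757217  -1.29750472]
((568.5101318359375, 257.40234375), (167.63543701171875, 107.53596496582031), 1.7221558094024658)
```

```bash
python3 -m inch '[[[0.2,0.001,0,0,0],[0.2,0.002,0,0,0],[0.2,0.003,0,0,0],[0.2,0.004,0,0,0],[0.2,0.005,0,0,0],[0.2,0.006,0,0,0],[0.2,0.006,0,0,0],[0.2,0.006,0,0,0],[0.2,0.006,0,0,0],[0.2,0.006,0,0,0]]]' 
python3 - <<'E'
from h import *
for i in range(4):
    img,d,K,Rm,o=cam("wrist");s=manip.state();print(s["tcp_pos"],s["contact_force"])
cv2.imwrite("pics/w6.png",cv2.resize(img[80:280,360:560],(600,600)))
E
```

```text
clock: 9.05
tcp_pos: [567.8, 375.8, 114.7]
tcp_rot: [0.707, 0.012, -0.707, 0.012]
contact_force: [1.4, 0.7, 0.7]
grip_width: 61.8
[567.73062362 375.73949662 114.62204637] [ 0.41922591  1.25244907 -0.00823814]
[567.74898693 375.74467798 114.65197488] [ 0.87757124  0.36679882 -0.33159513]
[567.77828073 375.71858431 114.63757735] [ 1.25019382 -0.00825859  0.98300476]
[567.74712209 375.74160955 114.62004561] [ 0.9095012  -0.00341227 -0.08611223]
```

View pics/w6.png

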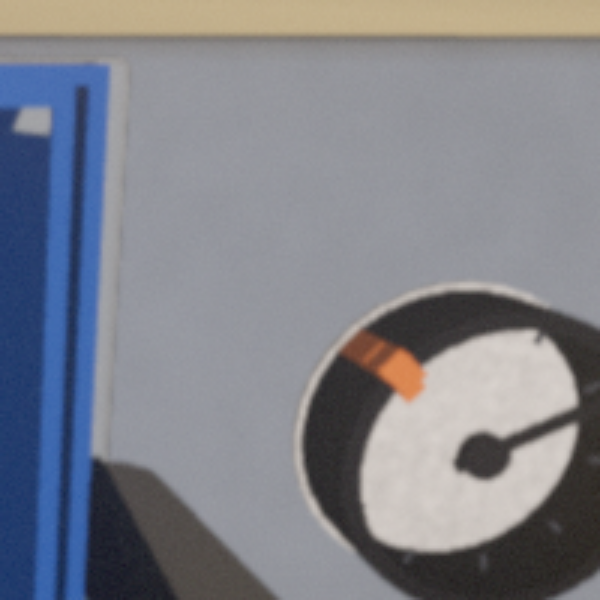

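```bash
python3 -m inch '[[[0.5,0,0,0,0],[0.7,0,0,0,0],[1,0,0,0,0],[1,0,0,0,0],[1,-0.02,0,0,0],[1,-0.06,0,0,0],[1,-0.12,0,0,0],[1,-0.2,0,0,0],[1,-0.24,0,0,0],[1,-0.25,0,0,0]]]' 
python3 - <<'E'
from h import *
img,d,K,Rm,o=cam("wrist");cv2.imwrite("pics/w7.png",img);P=cloud(d,K,Rm,o)
b,g,r=[img[...,i].astype(int) for i in range(3)]
m=(b>r+50)&(P[...,2]>100)&(P[...,2]<140)
q=P[m];print(cv2.minAreaRect(q[:,:2].astype(np.float32)),np.percentile(q[:,2],[5,50,95]))
for t in("bezel_top","zero_mark","needle_tip"):
    for r in manip.pinpoint("wrist",t)[:2]: print(t,r,ray(r["uv"],K,Rm,o,84).round(1),ray(r["uv"],K,Rm,o,66).round(1))
print(toolshift([570,252,190]))
E
```

```text
clock: 10.25
tcp_pos: [569.3, 376.5, 218.8]
tcp_rot: [0.709, 0.013, -0.705, 0.011]
contact_force: [0.7, -0.7, 1.3]
grip_width: 91.8
((565.6986694335938, 375.11517333984375), (149.34390258789062, 61.888099670410156), 2.0367062091827393) [102.0948601  112.73232213 124.96044802]
zero_mark {'uv': [439.7, 174.5], 'confidence': 0.65} [586.9 276.7  84. ] [583.8 270.7  66. ]
needle_tip {'uv': [485.5, 181.4], 'confidence': 0.61} [582.2 235.7  84. ] [578.8 227.3  66. ]
[0.05735379 0.30847961 0.00289725]
```

View pics/w7.png

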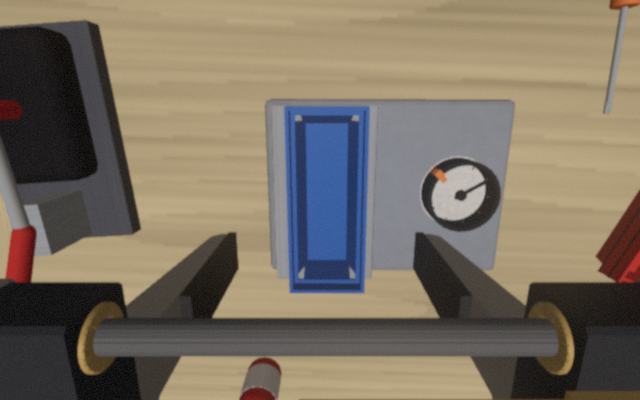

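```bash
python3 -m inch '[[[1,0,0.05,0,0],[1,0,0.12,0,0],[1,0.02,0.2,0,0],[1,0.04,0.26,0.001,0],[1,0.05,0.3,0.002,0],[1,0.057,0.308,0.003,0],[1,0.057,0.308,0.003,0],[1,0.057,0.308,0.003,0],[1,0.057,0.308,0.003,0],[1,0.057,0.308,0.003,0]]]' 
cat > dial.py <<'E'
from h import *
import sys
s=manip.state();print(s["tcp_pos"],"q6",s["joint_positions"][5])
img,d,K,Rm,o=cam("wrist");cv2.imwrite(f"pics/{sys.argv[1]}.png",img);P=cloud(d,K,Rm,o);np.save(sys.argv[1],P)
def proj(X): 
    c=K@(Rm.T@(np.array(X)-o)); return c[:2]/c[2]
# rectified top view, 5 px/mm, at two planes, centred on nominal axis; up=+x, left=+y
C=np.array([569.2,252.0]);S=5;out=[]
for z in (84,66):
    W=[(C[0]+40,C[1]+40),(C[0]+40,C[1]-40),(C[0]-40,C[1]-40),(C[0]-40,C[1]+40)]
    src=np.float32([proj((x,y,z)) for x,y in W]);dst=np.float32([(0,0),(400,0),(400,400),(0,400)])
    w=cv2.warpPerspective(img,cv2.getPerspectiveTransform(src,dst),(400,400));out.append(w)
    b,g,r=[w[...,i].astype(int) for i in range(3)]
    m=(r>120)&(r>b+50); v,u=np.nonzero(m)
    if len(u): print(z,"orange centroid off(mm)",(200-v.mean())/S,(200-u.mean())/S, "n",len(u))
cv2.imwrite(f"pics/{sys.argv[1]}r.png",np.hstack(out))
m=(P[...,2]>80)&(P[...,2]<90)&(np.hypot(P[...,0]-C[0],P[...,1]-C[1])<45)
print("ring",m.sum(),cv2.minEnclosingCircle(P[m][:,:2].astype(np.float32)) if m.any() else 0)
for t in("bezel_top","zero_mark","needle_tip"):
    for r in manip.pinpoint("wrist",t)[:1]: print(t,r,[(ray(r["uv"],K,Rm,o,z)[:2]-C).round(1) for z in(84,72,66)])
E
python3 dial.py d1
```

```text
clock: 11.45
tcp_pos: [570.9, 253.4, 192.1]
tcp_rot: [0.707, 0.013, -0.707, 0.013]
contact_force: [0.9, -0.2, -0.1]
grip_width: 92.3
[570.88478639 253.39954351 192.13819205] q6 1.759443784544698
84 orange centroid off(mm) 16.65301614273577 21.647068819031436 n 2354
66 orange centroid off(mm) 13.001272931486335 22.813028828154252 n 2671
ring 1257 ((567.9778442382812, 253.4373779296875), 33.76399612426758)
zero_mark {'uv': [302.3, 179.7], 'confidence': 0.66} [array([15.2, 19.9]), array([12.7, 20.6]), array([11.4, 20.9])]
needle_tip {'uv': [356.2, 183.9], 'confidence': 0.68} [array([ 13.3, -23.5]), array([ 10.7, -24.7]), array([  9.4, -25.3])]
```

View pics/d1r.png

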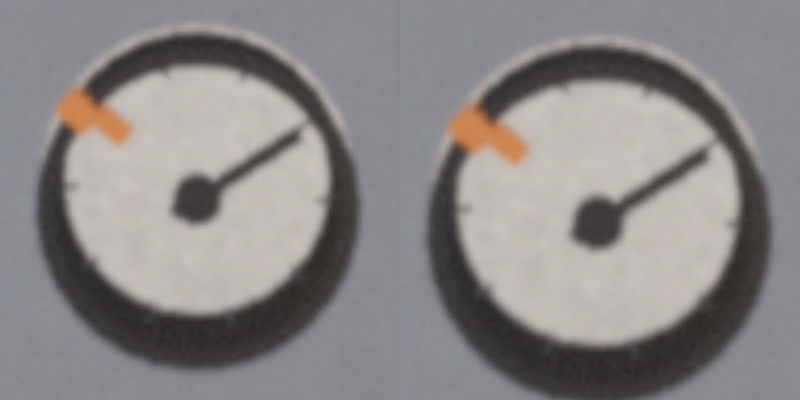

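```bash
python3 -m inch '[[[1,0.01,0.002,0.006,-0.04],[1,0.03,0.002,0.006,-0.11],[1,0.06,0.002,0.006,-0.18],[1,0.09,0.002,0.006,-0.25],[1,0.12,0.002,0.006,-0.32],[1,0.15,0.002,0.006,-0.39],[1,0.18,0.002,0.006,-0.46],[1,0.2,0.002,0.006,-0.53],[1,0.2,0.002,0.006,-0.6],[1,0.2,0.002,0.006,-0.6]]]' 10
python3 - <<'E'
from h import *
img,*_=cam("wrist");s=manip.state();print(s["tcp_pos"],s["joint_positions"][5],toolshift([568.6,252.7,67]))
E
```

```text
clock: 12.65
tcp_pos: [568.2, 251.7, 111.5]
tcp_rot: [-0.576, -0.41, 0.577, -0.409]
contact_force: [0.6, -0.7, -0.9]
grip_width: 91.9
[568.50565746 251.75419157 111.8493494 ] 0.5617043667418843 [ 0.11212349 -0.00057279 -0.00230073]
```

```bash
python3 -m inch '[[[1,0.03,0,-0.002,0],[1,0.07,0,-0.002,0],[1,0.1,0,-0.002,0],[1,0.112,0,-0.002,0],[1,0.112,0,-0.002,0],[0.3,0.112,0,-0.002,0],[0.3,0.112,0,-0.002,0],[0.3,0.112,0,-0.002,0],[0.3,0.112,0,-0.002,0],[0.3,0.112,0,-0.002,0]]]' 12
python3 - <<'E'
from h import *
import sys
img,d,K,Rm,o=cam("wrist");cv2.imwrite("pics/g1.png",img);s=manip.state();print(s["tcp_pos"],s["contact_force"],s["grip_width"])
E
```

```text
clock: 13.7
tcp_pos: [568.3, 252.8, 67.5]
tcp_rot: [-0.576, -0.41, 0.577, -0.409]
contact_force: [-3.9, 0.8, 3.7]
grip_width: 65.7
[568.33175332 252.8082483   67.51216383] [-4.75292316  0.99378793  5.37925507] 65.68705560292086
```

```bash
python3 -m inch '[[[0.3,0,0,0,0.03],[0.3,0,0,0,0.09],[0.3,0,0,0,0.16],[0.3,0,0,0,0.23],[0.3,0,0,0,0.3],[0.3,0,0,0,0.37],[0.3,0,0,0,0.44],[0.3,0,0,0,0.51],[0.3,0,0,0,0.58],[0.3,0,0,0,0.65]]]' 
python3 -m inch '[[[0.3,0,0,0,0.07],[0.3,0,0,0,0.14],[0.3,0,0,0,0.21],[0.3,0,0,0,0.27],[0.3,0,0,0,0.31],[0.3,0,0,0,0.32],[0.3,0,0,0,0.32],[0.3,0,0,0,0.32],[0.3,0,0,0,0.32],[0.3,0,0,0,0.32]]]' 
python3 dial.py d2
```

```text
clock: 14.75
tcp_pos: [568.3, 253.0, 67.6]
tcp_rot: [-0.706, 0.025, 0.707, 0.025]
contact_force: [-4.9, 2.1, 5.1]
grip_width: 65.7
clock: 15.75
tcp_pos: [568.3, 253.1, 67.5]
tcp_rot: [-0.663, 0.244, 0.664, 0.244]
contact_force: [-4.5, 2.0, 5.6]
grip_width: 65.6
[568.28641923 253.14363839  67.53738154] q6 2.4999216496472814
84 orange centroid off(mm) 13.293863636363636 -25.829999999999995 n 1760
66 orange centroid off(mm) 8.596736174070719 -23.410607434270172 n 2206
ring 4304 ((575.0697631835938, 247.0515594482422), 44.29597091674805)
zero_mark {'uv': [342.2, 213.3], 'confidence': 0.59} [array([ 12.3, -21.7]), array([  9.1, -19.8]), array([  7.5, -18.8])]
needle_tip {'uv': [341.6, 213.8], 'confidence': 0.63} [array([ 12.3, -21.4]), array([  9.1, -19.4]), array([  7.5, -18.4])]
```

View pics/d2r.png

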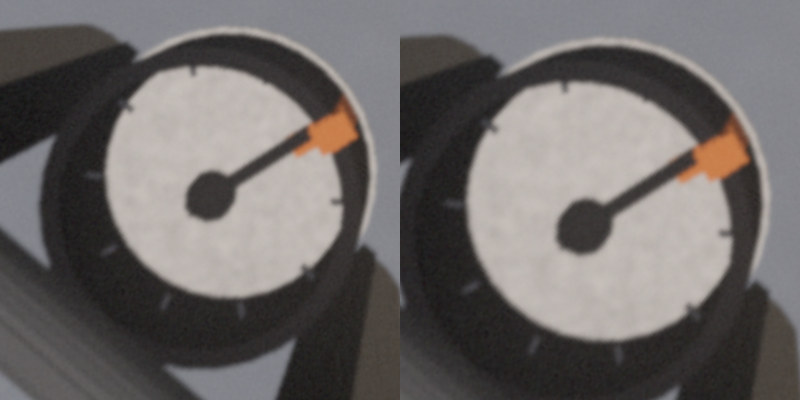

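```bash
python3 -m inch '[[[0.6,0,0,0,0],[1,0,0,0,0],[1,0,0,0,0],[1,0,0,0,0],[1,-0.03,0,0,0],[1,-0.08,0,0,0.03],[1,-0.14,0,0,0.07],[1,-0.18,0,0,0.11],[1,-0.2,0,0,0.14],[1,-0.2,0,0,0.14]]]' 
cat >> dial.py <<'E'
w=out[0];dv=o[:2]-np.array([568.3,253]);print("cam azimuth",np.degrees(np.arctan2(dv[1],dv[0])),o)
cv2.imwrite(f"pics/{sys.argv[1]}b.png",cv2.resize(w,(600,600),interpolation=cv2.INTER_CUBIC))
E
python3 -m inch '[[[1,-0.2,0,0,0],[1,-0.2,0,0,0],[1,-0.2,0,0,0],[1,-0.2,0,0,0],[1,-0.2,0,0,0],[1,-0.2,0,0,0],[1,-0.2,0,0,0],[1,-0.2,0,0,0],[1,-0.2,0,0,0],[1,-0.2,0,0,0]]]' >/dev/null
python3 dial.py d3
```

```text
clock: 16.95
tcp_pos: [570.2, 252.7, 149.8]
tcp_rot: [0.624, -0.333, -0.622, -0.335]
contact_force: [0.0, -0.2, 0.5]
grip_width: 92.0
[568.66053981 252.45954123 226.89868381] q6 2.7797700205589977
84 orange centroid off(mm) 12.322632423756023 -25.332691278758695 n 1869
66 orange centroid off(mm) 10.81034482758621 -23.302586206896546 n 2088
ring 1008 ((568.3723754882812, 251.52926635742188), 33.98918914794922)
zero_mark {'uv': [327.3, 159.9], 'confidence': 0.94} [array([ 11.1, -22.9]), array([ 10.1, -21.4]), array([  9.6, -20.7])]
needle_tip {'uv': [327.8, 161.7], 'confidence': 0.64} [array([  9.9, -21.8]), array([  8.8, -20.3]), array([  8.2, -19.5])]
cam azimuth -57.430195942151755 [607.43489383 191.73536047 395.51072196]
```

View pics/d3b.png

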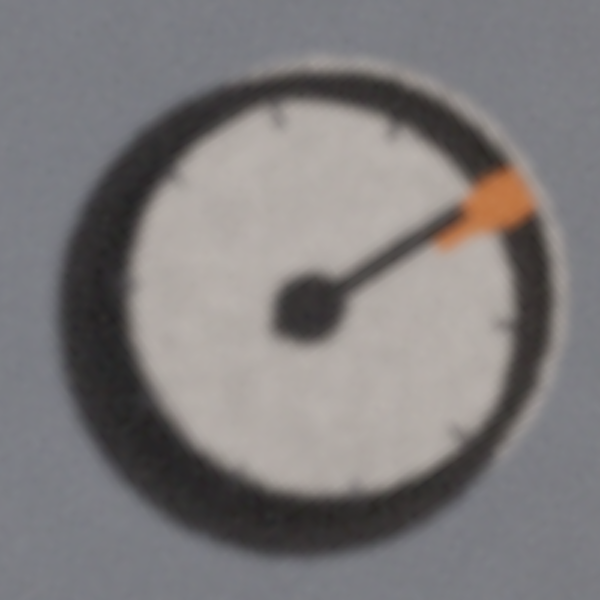

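```bash
cat > ang.py <<'E'
import cv2,numpy as np,sys
w=cv2.imread(f"pics/{sys.argv[1]}r.png")[:,:400].astype(int);b,g,r=[w[...,i] for i in range(3)]
org=(r>120)&(r>b+50)
disk=cv2.morphologyEx(((b>115)&(abs(r-b)<40)).astype(np.uint8),cv2.MORPH_OPEN,np.ones((3,3)))
v,u=np.mgrid[:400,:400]
dark=((r<95)&(np.hypot(u-205,v-205)<95)).astype(np.uint8)
n,l,st,c=cv2.connectedComponentsWithStats(dark);k=l[203,206] or 1+np.argmax(st[1:,4])
hub=cv2.morphologyEx((l==k).astype(np.uint8),cv2.MORPH_OPEN,cv2.getStructuringElement(2,(21,21)))
h=np.argwhere(hub).mean(0)[::-1];print("hub",h,hub.sum())
R=np.hypot(u-h[0],v-h[1]);A=lambda m:np.degrees(np.arctan2(-(u[m]-h[0]).mean(),-(v[m]-h[1]).mean()))
print("needle",[round(A((l==k)&(R>a)&(R<a+20)),2) for a in(40,55,70)])
print("block",[(a,round(A(org&(R>a)&(R<a+8)),2),(org&(R>a)&(R<a+8)).sum()) for a in range(90,180,10)])
E
python3 ang.py d3; python3 ang.py d1
```

```text
hub [206.09797297 204.85608108] 1480
needle [np.float64(-57.93), np.float64(-57.57), np.float64(-57.46)]
block [(90, np.float64(-63.74), np.int64(30)), (100, np.float64(-63.89), np.int64(104)), (110, np.float64(-63.27), np.int64(111)), (120, np.float64(-61.07), np.int64(203)), (130, np.float64(-60.74), np.int64(267)), (140, np.float64(-60.66), np.int64(297)), (150, np.float64(-60.75), np.int64(289)), (160, np.float64(-60.71), np.int64(211)), (170, np.float64(nan), np.int64(0))]
hub [197.11379801 198.95234708] 1406
needle [np.float64(-56.7), np.float64(-56.7), np.float64(-56.96)]
block [(90, np.float64(49.36), np.int64(103)), (100, np.float64(49.22), np.int64(202)), (110, np.float64(49.37), np.int64(204)), (120, np.float64(49.96), np.int64(219)), (130, np.float64(52.62), np.int64(304)), (140, np.float64(53.76), np.int64(301)), (150, np.float64(53.23), np.int64(314)), (160, np.float64(53.35), np.int64(252)), (170, np.float64(nan), np.int64(0))]ang.py:10: RuntimeWarning: Mean of empty slice.
  R=np.hypot(u-h[0],v-h[1]);A=lambda m:np.degrees(np.arctan2(-(u[m]-h[0]).mean(),-(v[m]-h[1]).mean()))
  ret = ret.dtype.type(ret / rcount)
ang.py:10: RuntimeWarning: Mean of empty slice.
  R=np.hypot(u-h[0],v-h[1]);A=lambda m:np.degrees(np.arctan2(-(u[m]-h[0]).mean(),-(v[m]-h[1]).mean()))
  ret = ret.dtype.type(ret / rcount)
```

```bash
python3 -m inch '[[[1,0.06,0,0,0],[1,0.14,0,0,0],[1,0.22,0,0,0],[1,0.3,0,0,0],[1,0.35,0,0,0],[1,0.38,0,0,0],[1,0.394,0,0,0],[1,0.398,0,0,0],[1,0.398,0,0,0],[1,0.398,0,0,0]]]' 12
python3 -m inch '[[[0.3,0,0,0,0],[0.3,0,0,0,0],[0.3,0,0,0,0],[0.3,0,0,0,0],[0.3,0,0,0,-0.009],[0.3,0,0,0,-0.018],[0.3,0,0,0,-0.027],[0.3,0,0,0,-0.027],[0.3,0,0,0,-0.027],[0.3,0,0,0,-0.027]]]' 
python3 -m inch '[[[0.6,0,0,0,0],[1,0,0,0,0],[1,0,0,0,0],[1,0,0,0,0],[1,-0.04,0,0,0],[1,-0.12,0,0,0.01],[1,-0.22,0,0,0.02],[1,-0.32,0,0,0.027],[1,-0.38,0,0,0.027],[1,-0.398,0,0,0.027]]]' 
python3 -m inch '[[[1,0,0,0,0],[1,0,0,0,0],[1,0,0,0,0],[1,0,0,0,0],[1,0,0,0,0],[1,0,0,0,0],[1,0,0,0,0],[1,0,0,0,0],[1,0,0,0,0],[1,0,0,0,0]]]' 
python3 dial.py d4; python3 ang.py d4 2>/dev/null
```

```text
clock: 19.15
tcp_pos: [569.7, 252.7, 69.2]
tcp_rot: [0.624, -0.334, -0.622, -0.335]
contact_force: [-0.1, -0.1, -0.2]
grip_width: 92.1
clock: 20.15
tcp_pos: [568.8, 252.5, 68.0]
tcp_rot: [0.632, -0.317, -0.632, -0.317]
contact_force: [-0.5, -0.6, 2.5]
grip_width: 65.6
clock: 21.15
tcp_pos: [570.7, 253.0, 232.4]
tcp_rot: [0.625, -0.332, -0.621, -0.336]
contact_force: [0.1, 0.2, 0.1]
grip_width: 91.9
clock: 22.15
tcp_pos: [568.7, 252.4, 227.1]
tcp_rot: [0.623, -0.334, -0.623, -0.334]
contact_force: [0.3, 0.3, -0.1]
grip_width: 92.1
[568.73405944 252.42948483 227.06949782] q6 2.7798220718299778
84 orange centroid off(mm) 14.077518497438813 -24.73727945361411 n 1757
66 orange centroid off(mm) 12.658447488584477 -22.675291730086247 n 1971
ring 992 ((567.590576171875, 251.30848693847656), 33.522159576416016)
zero_mark {'uv': [324.3, 159.6], 'confidence': 0.92} [array([ 13.6, -21.6]), array([ 12.7, -20.1]), array([ 12.2, -19.4])]
needle_tip {'uv': [326.9, 161.0], 'confidence': 0.5} [array([ 11. , -21.8]), array([  9.9, -20.4]), array([  9.4, -19.6])]
cam azimuth -57.434232152549825 [607.45366509 191.69645581 395.6910641 ]
hub [206.2122449  204.72721088] 1470
needle [np.float64(-57.5), np.float64(-57.75), np.float64(-57.66)]
block [(90, np.float64(nan), np.int64(0)), (100, np.float64(-58.18), np.int64(81)), (110, np.float64(-57.96), np.int64(90)), (120, np.float64(-57.24), np.int64(208)), (130, np.float64(-57.31), np.int64(264)), (140, np.float64(-57.33), np.int64(282)), (150, np.float64(-57.33), np.int64(282)), (160, np.float64(-57.53), np.int64(212)), (170, np.float64(nan), np.int64(0))]
```

View pics/d4b.png

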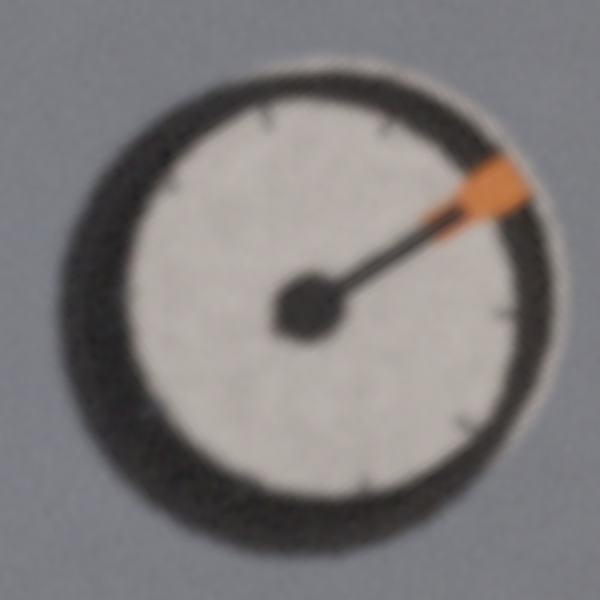

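```bash
python3 - <<'E'
from h import *
img,d,K,Rm,o=cam("scene");P=cloud(d,K,Rm,o);b,g,r=[img[...,i].astype(int) for i in range(3)]
for a,z in(((565,377),(105,130)),((492,-274),(44,60))):
    m=(b>r+40)&(P[...,2]>z[0])&(P[...,2]<z[1])&(np.hypot(P[...,0]-a[0],P[...,1]-a[1])<110)
    q=P[m];print(m.sum(),cv2.minAreaRect(q[:,:2].astype(np.float32)),np.percentile(q[:,2],[50,98]))
s=manip.state();print(s["clock"],s["contact_force"]);print(manip.hand_in())
E
```

```text
146 ((571.1878662109375, 375.40399169921875), (151.45068359375, 69.57640075683594), 0.2669699788093567) [115.21929372 125.091554  ]
93 ((495.4737854003906, -274.0595703125), (150.6074981689453, 63.357749938964844), 15.432256698608398) [52.06202597 55.73203294]
22.4 [-0.25560591  0.28002157  0.37386262]
the job is handed in; nothing more can be done
None
```

The job is done and handed in at 22.4 s of robot time. I lifted only the top blue tray and set it on the scale pan. Once it stood there released, I turned the bezel until its orange zero mark pointed at the needle.

- **Tray placing:** I lowered it until the pan carried its full weight, then let go. The wrist camera then showed it within about 2 mm of the pan's centre and aligned with the pan to about 0.1°. The final check with the scene camera, at lower resolution, put it about 6 mm off along the pan. I think that is measurement noise, but the two readings do disagree.
- **Overload:** I did not read pan travel directly. The needle turned about 58°, which works out to roughly 4 mm of travel against the 11 mm limit.
- **Bezel:** the first turn overshot by about 3°. I gripped it again and corrected it. The last look, taken in line with the needle, put the mark at −57.3° and the needle at −57.6°, about 0.3° apart.
- **Other trays:** the two remaining blue trays still stood within about 4 mm of where the pile was first measured, at the same angle, with the rim one tray lower. I did not re-measure the other items at the end, but saw no sign that the arm touched them.
- **At hand-in:** the gripper was open, well above the dial and touching nothing.

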